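# Index the watchmaker's turntable to the watch case and lock it

### The arm

A 6-joint arm with a two-finger parallel gripper is mounted at the origin on the work surface. World frame = base frame: x ahead of the robot, y to its left, z up, the work surface at z = 0. Lengths are in mm, angles in degrees, forces in N, time in s.
With the tool pointing down it reaches from about 300 to 775 mm from the base axis. Payload 14.6 kg.
Tool frame: the origin (TCP) lies on the mounting face of the last link; the fingertips stand 173 mm ahead of it and the grasp point (between the pads) lies 155 mm ahead of it; z points along the fingers, y is the line along which they close (so a half turn about z gives the same grasp; the last joint's range is limited). The gripper opens to 85 mm and grips with 20 to 120 N. Pads are 22 mm wide; open, the fingers measure 114 mm over their backs; the gripper's body (76 mm by 85 mm) begins 54 mm behind the grasp point. The pads swing forward as they close: fully open they stand 13 mm farther back than shut.
Start: joints at [-76.639, 17.183, 87.147, -0, 75.671, -3.816], TCP at [162.424, -525.461, 404.681] pointing down, gripper open.
Joint ranges: [-173.82, 173.82], [-45.26, 126.66], [13.44, 144.39], [-59.66, 239.66], [0, 175.72], [-146.38, 146.38]. Speed limits (degrees/s): [127.2, 127.2, 147.25, 180, 180, 180].

### API

Orientations are given as a 3x3 rotation matrix whose columns are the frame's x, y, z axes.
In Python, from rig import * gives the robot as it stands. The module is installed in compiled form; this text tells all that it offers.
- The arm moves only by the shell command python3 -m inch 'ROWS' [FORCE]. ROWS is JSON, a list of rows, each an object of numbers: "grip": the finger opening in mm, from 0 to 85.4; "tx", "ty", "tz": the shift along the tool's x, y, z in mm; "rx", "ry", "rz": the turn, a rotation vector about the tool's x, y, z in degrees. In form: [{"grip": .., "tx": .., "ty": .., "tz": .., "rx": .., "ry": .., "rz": ..}, ...]. A call has 1 to 12 rows; each row shifts and turns the commanded pose from where the row before left it, along the tool's axes as they then stand; what a row does not reach is not made up. A row lasts 1/12 s, in which the tool goes at most 41.7 mm and 7.16 degrees, less where a joint would pass 70% of its speed; a pose out of reach is approached as far as the arm can. A call is refused whole if a number of a shift passes 41.7 or a number of a turn 7.16, either way. A call with a gripper value outside its range is refused whole. The fingers move at their own pace and stop on an object; FORCE is the grip in N (left out, the last holds). Time passes only in rows, so rows that do not move let the fingers close. It gives the time, the measured TCP pose, the force, the opening and the grip force at its end, in the units of the state.
- read_state(): the state, without advancing time (a new reading comes with each control period).
- get_image(name): name is "scene" or "top"; returns a dict with "frame" (400x640x3 uint8, blue, green, red), "vertical_fov" (degrees; the focal length in pixels is half the picture's height over the tangent of half this angle, whatever the lens; pixels are square), "cx", "cy" (the principal point, pixels), "dist" ([k1, k2, p1, p2, k3] as OpenCV has them; the pictures are not rectified), "origin" and "attitude" of the camera in the world. Camera axes: x right, y down, z forward; pixel columns grow to the right and rows downward; lengths in mm; the calibration is good to about 2 mm. A picture is of the moment at which its call begins. There is no depth.
- finish_job(): hands the job in; it is judged then, once.
The state is a dict: "time": time; "joint_pos": joint angles; "joint_vel": joint speeds; "joint_efforts": joint torques, N m; "eef_pos": TCP position; "orientation": TCP orientation; "ft_force": force on the tool from outside, world axes, zero at the start; "wrist_torque": the same for the moment, N m; "grip_width": finger opening in mm; "gripper_force": force on a finger pad.
Only numpy, scipy, OpenCV 4.12 (cv2) and the standard library are available. Lean on these libraries where they do the work, as an engineer would, in place of code of your own. Each camera call takes 0.05 s, during which the arm holds its last target. There are 200 camera calls.

### The job

Drag the round turntable by its bare rim, pressing on it firmly but gently, until the watch case (the piece with four lugs and a winding crown) stands at the front, in line with the little steel pointer post. Then push the lock bolt at the turntable's side gently in until it is fully home, so that the table is locked there, and let go. Do not touch the pieces mounted on the turntable and leave everything else on the bench as it is.

Things in the scene. Friction and masses are not known exactly. Their poses are not given: they have to be found in the camera images.
- stand: The turntable's fixed black foot, 170 mm across, on the bench. Origin on the bench at the turning axis, z up. Its -x axis points to the front, where a steel pointer post (10 x 8 mm, 45 mm high) stands 138 mm from the axis; its +y axis points to the side with the lock bolt.
- deck (a joint): Turning angle of the round dark steel turntable (rad, grows anticlockwise seen from above). At 0 or 6.283 the watch case is exactly at the front; either is good; stops at -1.5 and 7.8. Disc 250 mm across, 12 mm thick; bare smooth rim from radius 78 to 125 mm; five pieces up to 24 mm tall are mounted inside radius 76 mm. More than 22 N on it harms the bearing.
- axis_top (a point): Turning axis at the average height of the disc's top, 70 mm above the bench. The disc is bent: at radius 100 mm its top lies up to 3 mm higher or lower, in one wave that turns with it. It rests on a spring cushion that gives 1 mm per 10 N after a first 3 to 7 N.
- rim_front (a point): Point of the fixed frame 102 mm from the axis towards the front, 70 mm above the bench: over the rim's middle. The bearing is stiff (0.75 N m: about 7 N sideways at the rim) and does not coast. A fingertip pressed down with 12 to 16 N carries the rim along with little or no slip; with less it may slip.
- case_top (a point): Centre of the top of the steel watch case, 42 mm across (60 mm over the lugs) with four lugs and a crown that points towards the axis; mounted on the turntable 52 mm from the axis, its top 19 mm above the disc.
- front_spot (a point): Point over the fixed foot, 52 mm from the axis towards the pointer post and 85 mm above the bench: where the centre of the watch case belongs, seen from above.
- bolt (a joint): How far the lock bolt is pushed in (m): 0 is out (start), 0.020 fully home against its stop. It slides straight towards the turning axis, along the -y axis of the foot, against about 2 N of friction, and stays where it is left. More than 22 N on it harms it.
- bolt_nose (a point): Tip of the bolt's round nose, 10 mm thick, 40 mm above the bench. It enters one of five notches (0.75 mm play either side) in the ring under the disc, 72 degrees apart; a mounted piece stands at the front when a notch meets the bolt. With the rim up to 4 mm out, 8 to 14 N wedge the table into line; farther out the bolt jams.
- bolt_face (a point): Centre of the outer face of the lock bolt's upright black thumb plate: 28 mm wide, 40 mm tall (24 to 64 mm above the bench), 8 mm thick; 179 mm from the turning axis with the bolt out, 159 mm when home. Free space outside it.
- watch_case: The watch case with its low round holder; mounted on the turntable. Origin on the disc under its centre.
- wood_puck: Wooden puck 38 mm across, 16 mm tall, mounted on the turntable 72 degrees anticlockwise of the watch case.
- oil_cup: Round aluminium oil cup with a small steel lid knob, 32 mm across, 24 mm tall, mounted 144 degrees anticlockwise of the watch case.
- bezel_stub: Grey stub with a steel and a brass ring, 36 mm across, 18 mm tall, mounted 216 degrees anticlockwise of the watch case.
- pad_cushion: Steel casing cushion with a black rubber pad, 38 mm across, 12 mm tall, mounted 288 degrees anticlockwise of the watch case.
- bottle_a: Amber bottle with white cap and paper label, 44 mm across, 75 mm tall; to be left alone.
- bottle_b: Amber bottle with white cap, no label, 44 mm across, 75 mm tall; to be left alone.
- bezel: Loose flat steel ring 42 mm across, 5 mm tall, lying by the turntable; to be left alone.
- driver_stand: Round grey stand with six small upright screwdrivers, 80 mm across, 99 mm tall; to be left alone.
- wood_block: Round wooden block 72 mm across, 18 mm tall; to be left alone.
- parts_tray: Round white tray with a cross divider, 110 mm across, 14 mm tall; to be left alone.
- bench_hammer: Small bench hammer 160 mm long, lying; to be left alone.

How it is judged:
By the outcome, as a careful person would: the job done as asked, in the order asked, and still so for the second after the job is handed in, with the robot touching nothing.
It also fails if it takes over 72 s, if anything falls off the work surface, if the arm or the gripper's body presses on something with over 40 N, if the wrist force passes 120 N, or if a joint passes its speed limit or range.

## Working session

There is one attempt and no reset: what is moved stays moved. The work goes in short steps, Python scripts to look and compute and a shell command to move; the robot and the scene stay as the last step left them, time stands still between calls to the robot, and variables do not carry over. Pictures are saved under pics/ and viewed, at most 10 in all, crops included, and the job is handed in when it is done.

```bash
mkdir -p pics
python3 - <<'E'
from rig import *
import cv2
for n in("scene","top"):
    d=get_image(n);cv2.imwrite(f"pics/{n}0.png",d["frame"]);print({k:v for k,v in d.items() if k!="frame"})
s=read_state();print(s)
E
```

```text
{'vertical_fov': 48.052780322571635, 'cx': 318.07701722379124, 'cy': 196.9821829020011, 'dist': array([-0.11044323,  0.        ,  0.        ,  0.        ,  0.        ]), 'origin': array([1278.38362489,  201.35528235,  890.82199039]), 'attitude': array([[-2.43772075e-01,  6.73599756e-01, -6.97738163e-01],
       [ 9.69832547e-01,  1.69257847e-01, -1.75432640e-01],
       [-7.37241803e-05, -7.19454759e-01, -6.94539304e-01]])}
{'vertical_fov': 42.16339117444045, 'cx': 318.1880086889013, 'cy': 198.98049216129726, 'dist': array([-0.1314628,  0.       ,  0.       ,  0.       ,  0.       ]), 'origin': array([ 242.13687171,   14.62418001, 1802.11124665]), 'attitude': array([[-1.02660553e-02, -9.90445816e-01,  1.37519790e-01],
       [-9.99946867e-01,  1.02968249e-02, -4.87658606e-04],
       [-9.33017775e-04, -1.37517490e-01, -9.90498899e-01]])}
{'time': 0.1, 'joint_pos': array([-7.66401969e+01,  1.72132619e+01,  8.71769070e+01, -3.02039656e-05,
        7.56679708e+01, -3.81336811e+00]), 'joint_vel': array([-0.05859554, -0.03640573, -0.09612022,  0.00522821, -0.0445174 ,
        0.03837726]), 'joint_efforts': array([ 3.75778094e-03, -5.44379139e+01, -3.62369335e+01,  1.82198568e-05,
        3.03974870e-03,  1.64802418e-05]), 'eef_pos': array([ 162.40804628, -525.44883163,  404.16892514]), 'orientation': array([[ 9.55416692e-01,  2.95260714e-01, -2.34965929e-04],
       [ 2.95260800e-01, -9.55416185e-01,  9.87151707e-04],
       [ 6.69768661e-05, -1.01251745e-03, -9.99999485e-01]]), 'ft_force': array([-0.46358135,  0.03898461, -0.79447525]), 'wrist_torque': array([-0.01794946, -0.00088926, -0.01135141]), 'gripper_force': 0.0, 'grip_width': 85.63225953310271}
```

View pics/top0.png

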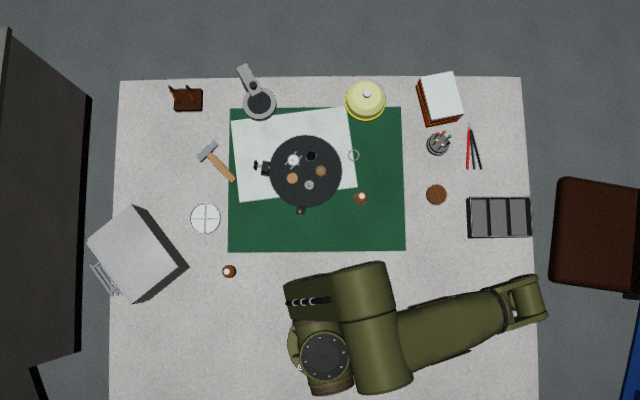

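View pics/scene0.png

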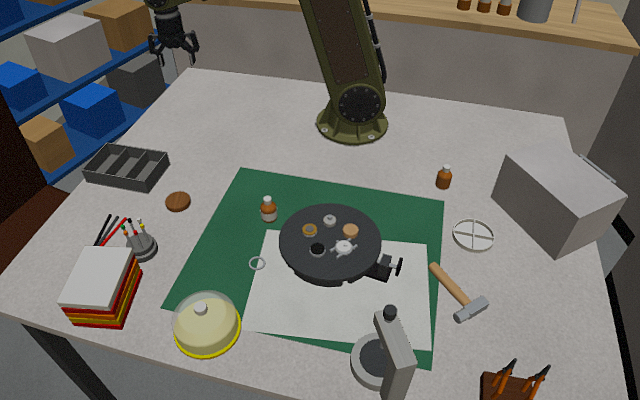

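The top view shows the turntable near (306,171), the bolt on the left at (257,167), the post at (301,211) and the watch case at (293,160), roughly 130° from the front. Next I'll enlarge both views to measure.

```bash
cat > h.py <<'E'
from rig import *
import cv2, numpy as np
def cam(n):
    d=get_image(n); f=200/np.tan(np.radians(d["vertical_fov"]/2))
    K=np.array([[f,0,d["cx"]],[0,f,d["cy"]],[0,0,1.]])
    return d["frame"],K,d["dist"],np.array(d["origin"]),np.array(d["attitude"])
def proj(c,P):
    _,K,D,o,R=c
    return cv2.projectPoints(np.asarray(P,float).reshape(-1,3),cv2.Rodrigues(R.T)[0],-R.T@o,K,D)[0].reshape(-1,2)
def back(c,uv,z):
    _,K,D,o,R=c
    q=cv2.undistortPoints(np.asarray(uv,float).reshape(-1,1,2),K,D).reshape(-1,2)
    r=np.c_[q,np.ones(len(q))]@R.T
    return o+r*((z-o[2])/r[:,2])[:,None]
def crop(c,x0,y0,w,h,s,name):
    cv2.imwrite("pics/"+name,cv2.resize(c[0][y0:y0+h,x0:x0+w],None,fx=s,fy=s,interpolation=cv2.INTER_CUBIC))
E
python3 - <<'E'
from h import *
t=cam("top");s=cam("scene")
a=cv2.resize(t[0][125:222,245:375],None,fx=6,fy=6,interpolation=cv2.INTER_CUBIC)
cv2.imwrite("pics/t1.png",a)
crop(s,245,165,180,130,4.4,"s1.png")
print(back(t,[[306,171]],70),back(t,[[293,160]],89),back(s,[[344,245]],89),back(t,[[301,211]],45),back(t,[[257,166]],64))
E
```

```text
[[579.02912606  54.19551906  70.        ]] [[613.5858534  97.36256    89.       ]] [[613.75711084  96.24382208  89.        ]] [[445.33366654  72.77802527  45.        ]] [[599.53417424 221.91436113  64.        ]]
```

View pics/t1.png

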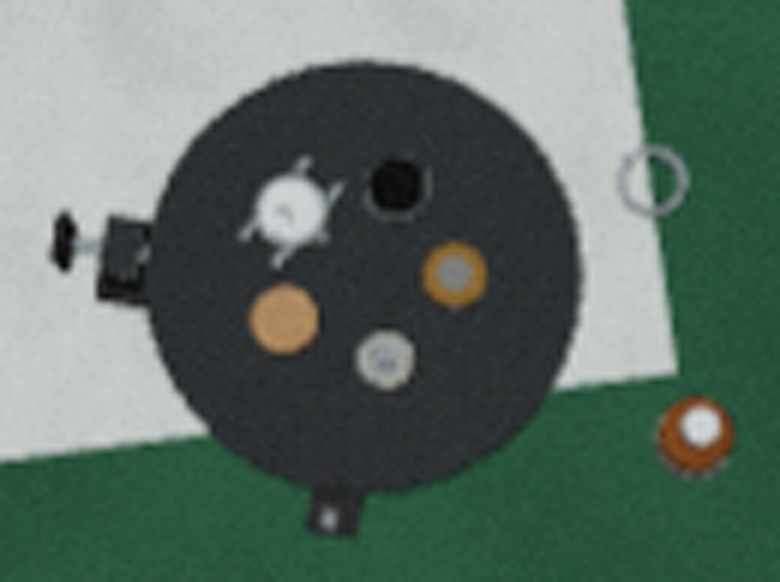

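View pics/s1.png

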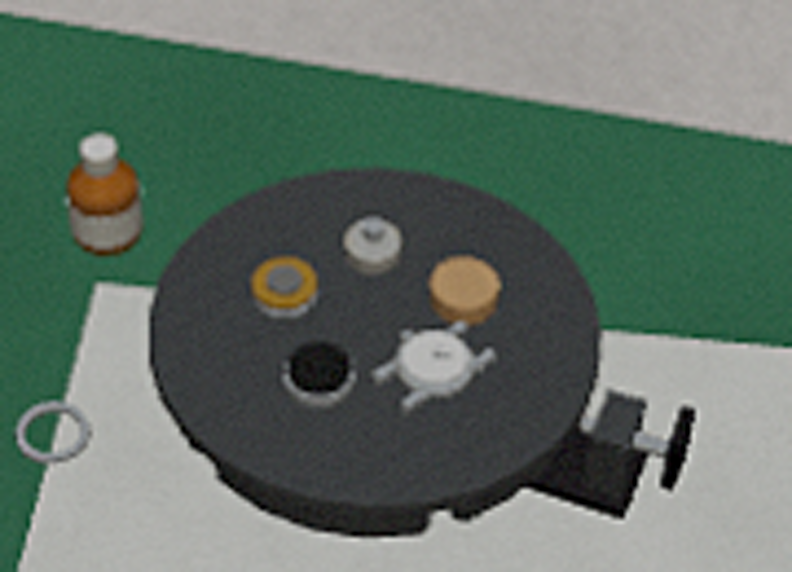

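```bash
cat > fit.py <<'E'
from h import *
from scipy.optimize import least_squares
t=cam("top");s=cam("scene")
T=lambda p:(np.array(p,float)+.5)/6-.5+[245,125]
S=lambda p:(np.array(p,float)+.5)/4.4-.5+[245,165]
tp=T([(290,211),(284,320),(385,358),(455,274),(397,185)]); H=[89,86,94,88,82]
sp=S([(436,360),(465,285),(372,230),(285,278),(319,366)])
z=lambda a:np.radians(a)
def pts(p,om):
    x,y,yaw,th=p[:4]
    return [[x+52*np.cos(yaw+np.pi+th+z(72*i)),y+52*np.sin(yaw+np.pi+th+z(72*i)),h] for i,h in enumerate(H)]
def fix(p):
    x,y,yaw=p[:3]; c,q=np.cos(yaw),np.sin(yaw); L=lambda a,b,h:[x+c*a-q*b,y+q*a+c*b,h]
    return L(-138,0,45),L(0,179,64)
def rim(c,p):
    a=np.linspace(0,2*np.pi,361); return proj(c,np.c_[p[0]+125*np.cos(a),p[1]+125*np.sin(a),70+0*a])
def res(p):
    q=p.copy(); P=np.array(pts(p,0)); d=np.r_[p[4:6],0]
    r=[proj(t,P)-tp, proj(s,P+d)-sp, proj(t,fix(p)[0])-T([(329,517)]), proj(t,fix(p)[1])-T([(57,240)]), proj(s,np.array(fix(p)[1])+d)-S([(691,408)])]
    e=rim(t,p); r.append([e[:,0].min()-T((148,0))[0],e[:,0].max()-T((582,0))[0],e[:,1].min()-T((0,60))[1]])
    e=rim(s,p+np.r_[p[4:6],[0]*4]); r.append([e[:,0].min()-S((150,0))[0],e[:,0].max()-S((600,0))[0],e[:,1].min()-S((0,168))[1]])
    r.append(p[4:6]/3)
    return np.concatenate([np.ravel(v) for v in r])
f=least_squares(res,[579,54,z(-7),z(230),0,0],loss="soft_l1")
p=f.x;print(p[:2],np.degrees(p[2:4]),p[4:]);print(np.round(res(p),2))
print("front dir",-np.cos(p[2]),-np.sin(p[2]),"boltface",fix(p)[1])
E
python3 fit.py
```

```text
[581.83219864  56.98784313] [ -7.05488007 237.0664782 ] [ 2.58741164 -0.97520387]
[ 0.24 -0.23  0.07 -0.44  0.11 -0.63  0.05 -0.19 -0.02  0.08 -0.23 -0.15
  0.04 -0.93  0.48 -1.52 -0.1   0.08 -0.05  0.41  1.24  0.39 -0.77  0.24
  0.31  3.11 -0.8   0.37 -0.08 -0.85  0.84 -1.34  0.86 -0.33]
front dir -0.9924289652692537 0.12281998572951575 boltface [np.float64(603.8169760898006), np.float64(234.63262791475938), 64]
```

```bash
R='{"grip":0,"tx":23.8,"ty":-22.2}'
python3 -m inch '[{"grip":0,"tx":23.8,"ty":-22.2},{"tx":23.8,"ty":-22.2},{"tx":23.8,"ty":-22.2},{"tx":23.8,"ty":-22.2},{"tx":23.8,"ty":-22.2},{"tx":23.8,"ty":-22.2},{"tx":23.8,"ty":-22.2},{"tx":23.8,"ty":-22.2},{"tx":23.8,"ty":-22.2},{"tx":23.8,"ty":-22.2},{"tx":23.8,"ty":-22.2},{"tx":23.8,"ty":-22.2}]' 40
python3 -m inch '[{"tx":23.8,"ty":-22.2},{"tx":23.8,"ty":-22.2},{"tx":23.8,"ty":-22.2},{"tx":23.8,"ty":-22.2},{"tx":23.8,"ty":-22.2},{"tx":23.8,"ty":-22.2},{"tx":23.8,"ty":-22.2},{"tx":23.8,"ty":-22.2},{"tx":23.8,"ty":-22.2},{"tx":23.8,"ty":-22.2},{"tx":23.8,"ty":-22.2},{"tx":23.8,"ty":-22.2}]'
```

```text
invalid input
invalid input
```

```bash
python3 -m inch '[{"grip":0,"tx":23.8,"ty":-22.2,"tz":0,"rx":0,"ry":0,"rz":0}]' 40
```

```text
time: 0.38
eef_pos: [177.2, -499.2, 404.1]
orientation: [[0.956, 0.293, -0.001], [0.293, -0.956, -0.0], [-0.001, -0.0, -1.0]]
ft_force: [0.4, 0.1, -0.2]
grip_width: 75.6
gripper_force: 0.0
```

```bash
python3 -m inch '[{"grip":0,"tx":27,"ty":-25,"tz":0,"rx":0,"ry":0,"rz":0},{"grip":0,"tx":27,"ty":-25,"tz":0,"rx":0,"ry":0,"rz":0},{"grip":0,"tx":27,"ty":-25,"tz":0,"rx":0,"ry":0,"rz":0},{"grip":0,"tx":27,"ty":-25,"tz":0,"rx":0,"ry":0,"rz":0},{"grip":0,"tx":27,"ty":-25,"tz":0,"rx":0,"ry":0,"rz":0},{"grip":0,"tx":27,"ty":-25,"tz":0,"rx":0,"ry":0,"rz":0},{"grip":0,"tx":27,"ty":-25,"tz":0,"rx":0,"ry":0,"rz":0},{"grip":0,"tx":27,"ty":-25,"tz":0,"rx":0,"ry":0,"rz":0},{"grip":0,"tx":27,"ty":-25,"tz":0,"rx":0,"ry":0,"rz":0},{"grip":0,"tx":27,"ty":-25,"tz":0,"rx":0,"ry":0,"rz":0}]'
python3 -m inch '[{"grip":0,"tx":27,"ty":-25,"tz":0,"rx":0,"ry":0,"rz":0},{"grip":0,"tx":27,"ty":-25,"tz":0,"rx":0,"ry":0,"rz":0},{"grip":0,"tx":27,"ty":-25,"tz":0,"rx":0,"ry":0,"rz":0},{"grip":0,"tx":27,"ty":-25,"tz":0,"rx":0,"ry":0,"rz":0},{"grip":0,"tx":27,"ty":-25,"tz":0,"rx":0,"ry":0,"rz":0},{"grip":0,"tx":27,"ty":-25,"tz":0,"rx":0,"ry":0,"rz":0},{"grip":0,"tx":27,"ty":-25,"tz":0,"rx":0,"ry":0,"rz":0},{"grip":0,"tx":27,"ty":-25,"tz":0,"rx":0,"ry":0,"rz":0},{"grip":0,"tx":27,"ty":-25,"tz":0,"rx":0,"ry":0,"rz":0},{"grip":0,"tx":0,"ty":0,"tz":0,"rx":0,"ry":0,"rz":0}]'
```

```text
time: 1.22
eef_pos: [363.1, -176.9, 404.9]
orientation: [[0.955, 0.295, 0.001], [0.295, -0.955, -0.0], [0.0, 0.0, -1.0]]
ft_force: [0.2, -0.5, -0.7]
grip_width: -0.2
gripper_force: 0.0
time: 2.05
eef_pos: [530.0, 112.4, 404.0]
orientation: [[0.954, 0.299, -0.0], [0.299, -0.954, 0.001], [0.0, -0.001, -1.0]]
ft_force: [0.6, 0.6, -0.3]
grip_width: -0.3
gripper_force: 0.0
```

```bash
python3 -m inch '[{"grip":0,"tx":16,"ty":-16.5,"tz":0,"rx":0,"ry":0,"rz":0},{"grip":0,"tx":16,"ty":-16.5,"tz":0,"rx":0,"ry":0,"rz":0},{"grip":0,"tx":0,"ty":0,"tz":36,"rx":0,"ry":0,"rz":0},{"grip":0,"tx":0,"ty":0,"tz":36,"rx":0,"ry":0,"rz":0},{"grip":0,"tx":0,"ty":0,"tz":36,"rx":0,"ry":0,"rz":0},{"grip":0,"tx":0,"ty":0,"tz":25,"rx":0,"ry":0,"rz":0},{"grip":0,"tx":0,"ty":0,"tz":12,"rx":0,"ry":0,"rz":0},{"grip":0,"tx":0,"ty":0,"tz":0,"rx":0,"ry":0,"rz":0},{"grip":0,"tx":0,"ty":0,"tz":0,"rx":0,"ry":0,"rz":0}]'
python3 - <<'E'
from h import *
s=cam("scene");crop(s,240,90,180,200,3,"s2.png");print(read_state()["eef_pos"],read_state()["joint_pos"],read_state()["ft_force"])
E
```

```text
time: 2.8
eef_pos: [549.6, 149.0, 260.6]
orientation: [[0.955, 0.295, 0.001], [0.295, -0.955, 0.0], [0.001, 0.0, -1.0]]
ft_force: [0.2, 0.3, 0.4]
grip_width: 0.1
gripper_force: 0.0
[549.76405835 149.05168279 261.4461617 ] [1.14852253e+01 2.85180432e+01 9.17812528e+01 6.35592433e-04
 5.95655547e+01 8.43149053e+01] [-0.09362471  1.01416918  0.64889589]
```

View pics/s2.png

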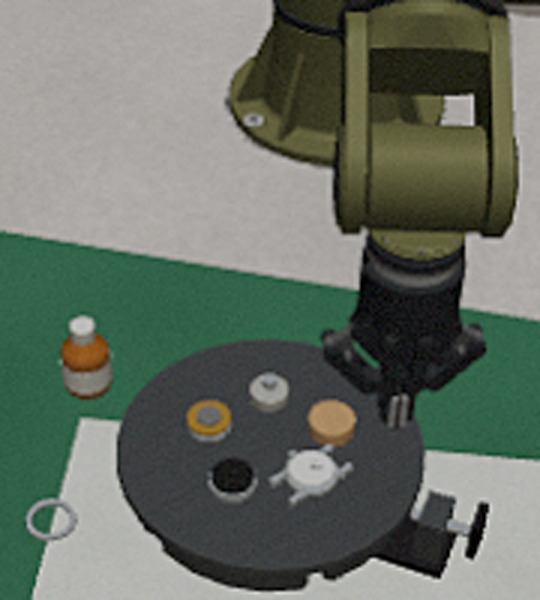

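The fingertips are above the bare rim, outside the pieces, at about crop (398,425). Descending.

```bash
python3 -m inch '[{"grip":0,"tx":0,"ty":-2,"tz":5,"rx":0,"ry":0,"rz":0},{"grip":0,"tx":0,"ty":0,"tz":3,"rx":0,"ry":0,"rz":0},{"grip":0,"tx":0,"ty":0,"tz":2,"rx":0,"ry":0,"rz":0},{"grip":0,"tx":0,"ty":0,"tz":1,"rx":0,"ry":0,"rz":0},{"grip":0,"tx":0,"ty":0,"tz":0,"rx":0,"ry":0,"rz":0}]'
python3 -m inch '[{"grip":0,"tx":0,"ty":0,"tz":1,"rx":0,"ry":0,"rz":0},{"grip":0,"tx":0,"ty":0,"tz":1,"rx":0,"ry":0,"rz":0},{"grip":0,"tx":0,"ty":0,"tz":0,"rx":0,"ry":0,"rz":0}]'
```

```text
time: 3.27
eef_pos: [548.7, 151.0, 248.7]
orientation: [[0.955, 0.295, -0.0], [0.295, -0.955, -0.0], [-0.0, 0.0, -1.0]]
ft_force: [-0.0, -0.3, -0.3]
grip_width: -0.1
gripper_force: 0.0
time: 3.52
eef_pos: [548.7, 151.0, 246.6]
orientation: [[0.955, 0.295, -0.0], [0.295, -0.955, -0.0], [-0.0, -0.0, -1.0]]
ft_force: [-0.2, 0.2, 0.2]
grip_width: -0.4
gripper_force: 0.0
```

```bash
for i in 1; do python3 -m inch '[{"grip":0,"tx":0,"ty":0,"tz":1,"rx":0,"ry":0,"rz":0},{"grip":0,"tx":0,"ty":0,"tz":0,"rx":0,"ry":0,"rz":0}]' | grep -E "eef|ft"; done
python3 -m inch '[{"grip":0,"tx":0,"ty":0,"tz":0.7,"rx":0,"ry":0,"rz":0},{"grip":0,"tx":0,"ty":0,"tz":0,"rx":0,"ry":0,"rz":0}]' | grep -E "eef|ft"
```

```text
eef_pos: [548.7, 151.0, 245.6]
ft_force: [0.8, -0.2, 0.2]
eef_pos: [548.7, 151.0, 244.9]
ft_force: [-0.3, 1.0, 0.2]
```

```bash
python3 -m inch '[{"grip":0,"tx":0,"ty":0,"tz":0.7,"rx":0,"ry":0,"rz":0},{"grip":0,"tx":0,"ty":0,"tz":0,"rx":0,"ry":0,"rz":0}]' | grep -E "eef|ft"
```

```text
eef_pos: [548.7, 151.0, 244.2]
ft_force: [0.1, -0.1, 0.1]
```

```bash
python3 -m inch '[{"grip":0,"tx":0,"ty":0,"tz":0.7,"rx":0,"ry":0,"rz":0},{"grip":0,"tx":0,"ty":0,"tz":0,"rx":0,"ry":0,"rz":0}]' | grep -E "eef|ft"
```

```text
eef_pos: [548.7, 151.0, 243.5]
ft_force: [0.1, -0.6, 0.2]
```

```bash
python3 -m inch '[{"grip":0,"tx":0,"ty":0,"tz":0.7,"rx":0,"ry":0,"rz":0},{"grip":0,"tx":0,"ty":0,"tz":0,"rx":0,"ry":0,"rz":0}]' | grep -E "eef|ft"
```

```text
eef_pos: [548.7, 151.0, 242.8]
ft_force: [-0.2, 0.0, -0.0]
```

```bash
python3 -m inch '[{"grip":0,"tx":0,"ty":0,"tz":0.7,"rx":0,"ry":0,"rz":0},{"grip":0,"tx":0,"ty":0,"tz":0,"rx":0,"ry":0,"rz":0}]' | grep -E "eef|ft"
```

```text
eef_pos: [548.7, 151.0, 242.3]
ft_force: [0.1, -0.3, 1.7]
```

```bash
python3 -m inch '[{"grip":0,"tx":0,"ty":0,"tz":0.4,"rx":0,"ry":0,"rz":0},{"grip":0,"tx":0,"ty":0,"tz":0,"rx":0,"ry":0,"rz":0}]' | grep -E "eef|ft"
```

```text
eef_pos: [548.7, 151.1, 242.0]
ft_force: [-0.2, 1.7, 4.2]
```

```bash
python3 -m inch '[{"grip":0,"tx":0,"ty":0,"tz":0.4,"rx":0,"ry":0,"rz":0},{"grip":0,"tx":0,"ty":0,"tz":0,"rx":0,"ry":0,"rz":0}]' | grep -E "eef|ft"
```

```text
eef_pos: [548.7, 151.1, 241.7]
ft_force: [-1.6, 2.5, 5.3]
```

```bash
python3 -m inch '[{"grip":0,"tx":0,"ty":0,"tz":0.6,"rx":0,"ry":0,"rz":0},{"grip":0,"tx":0,"ty":0,"tz":0,"rx":0,"ry":0,"rz":0}]' | grep -E "eef|ft"
```

```text
eef_pos: [548.7, 151.2, 241.3]
ft_force: [-2.9, 1.6, 7.5]
```

```bash
python3 -m inch '[{"grip":0,"tx":0,"ty":0,"tz":0.4,"rx":0,"ry":0,"rz":0},{"grip":0,"tx":0,"ty":0,"tz":0,"rx":0,"ry":0,"rz":0}]' | grep -E "eef|ft"
```

```text
eef_pos: [548.7, 151.3, 241.0]
ft_force: [-3.1, 2.6, 9.0]
```

```bash
python3 -m inch '[{"grip":0,"tx":0,"ty":0,"tz":0.6,"rx":0,"ry":0,"rz":0},{"grip":0,"tx":0,"ty":0,"tz":0.6,"rx":0,"ry":0,"rz":0},{"grip":0,"tx":0,"ty":0,"tz":0,"rx":0,"ry":0,"rz":0}]' | grep -E "eef|ft"
```

```text
eef_pos: [548.8, 151.4, 240.2]
ft_force: [-3.9, 3.7, 13.2]
```

```bash
python3 -m inch '[{"grip":0,"tx":-2,"ty":0.1,"tz":0,"rx":0,"ry":0,"rz":-1.1},{"grip":0,"tx":-3.5,"ty":0.15,"tz":0,"rx":0,"ry":0,"rz":-2},{"grip":0,"tx":-3.5,"ty":0.15,"tz":0,"rx":0,"ry":0,"rz":-2},{"grip":0,"tx":-3.5,"ty":0.15,"tz":0,"rx":0,"ry":0,"rz":-2}]' | grep -E "eef|ft"
```

```text
eef_pos: [537.8, 146.4, 240.6]
ft_force: [5.0, 2.4, 8.5]
```

```bash
python3 -m inch '[{"grip":0,"tx":0,"ty":0,"tz":0.8,"rx":0,"ry":0,"rz":0},{"grip":0,"tx":0,"ty":0,"tz":0.6,"rx":0,"ry":0,"rz":0},{"grip":0,"tx":0,"ty":0,"tz":0,"rx":0,"ry":0,"rz":0}]' | grep -E "eef|ft"
python3 -m inch '[{"grip":0,"tx":-3.5,"ty":0.15,"tz":0,"rx":0,"ry":0,"rz":-2},{"grip":0,"tx":-3.5,"ty":0.15,"tz":0,"rx":0,"ry":0,"rz":-2},{"grip":0,"tx":-3.5,"ty":0.15,"tz":0,"rx":0,"ry":0,"rz":-2},{"grip":0,"tx":-3.5,"ty":0.15,"tz":0,"rx":0,"ry":0,"rz":-2}]' | grep -E "eef|ft"
```

```text
eef_pos: [537.8, 146.6, 239.5]
ft_force: [1.4, 2.5, 13.6]
eef_pos: [525.9, 139.7, 239.8]
ft_force: [6.3, 4.9, 12.5]
```

```bash
python3 -m inch '[{"grip":0,"tx":-3.5,"ty":0.15,"tz":0.1,"rx":0,"ry":0,"rz":-2},{"grip":0,"tx":-3.5,"ty":0.15,"tz":0.1,"rx":0,"ry":0,"rz":-2},{"grip":0,"tx":-3.5,"ty":0.15,"tz":0,"rx":0,"ry":0,"rz":-2},{"grip":0,"tx":-3.5,"ty":0.15,"tz":0,"rx":0,"ry":0,"rz":-2},{"grip":0,"tx":-3.5,"ty":0.15,"tz":0,"rx":0,"ry":0,"rz":-2},{"grip":0,"tx":-3.5,"ty":0.15,"tz":0,"rx":0,"ry":0,"rz":-2}]' | grep -E "eef|ft"
python3 - <<'E'
from h import *
s=cam("scene");crop(s,240,150,180,140,4,"s3.png")
E
```

```text
eef_pos: [509.7, 126.3, 239.5]
ft_force: [4.4, 6.2, 14.0]
```

View pics/s3.png

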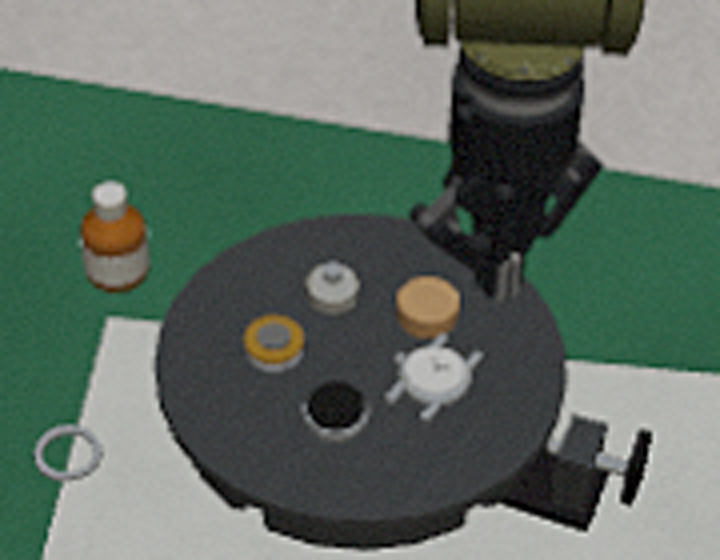

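Everything rotated anticlockwise, with the case top at crop (435,374) and the tip still on the rim. I'll write an angle estimate to check for slip.

```bash
cat > ang.py <<'E'
from h import *
from scipy.optimize import least_squares
import sys
# args: scale x0 y0 then "i,X,Y" crop points (scene)
k,x0,y0=map(float,sys.argv[1:4]); H=[89,86,94,88,82]
c=cam("scene"); A=[tuple(map(float,a.split(","))) for a in sys.argv[4:]]
uv=np.array([[(a[1]+.5)/k-.5+x0,(a[2]+.5)/k-.5+y0] for a in A])
C=np.array([581.8+2.6,57.0-1.0])
def P(th): 
    a=[np.radians(th[0]+180-7.05+72*i[0]) for i in A]; return [[C[0]+52*np.cos(b),C[1]+52*np.sin(b),H[int(i[0])]] for b,i in zip(a,A)]
f=least_squares(lambda t:(proj(c,P(t))-uv).ravel(),[float(300)],x_scale=10)
print("deck deg",f.x,np.round(f.fun,2))
E
python3 ang.py 4.4 245 165 0,436,360 1,465,285 2,372,232 3,285,278 4,319,366
python3 ang.py 4 240 150 0,435,374 1,428,294 2,333,274 3,274,337 4,336,406
```

```text
deck deg [236.86659527] [-0.29 -0.12  0.06 -0.88  0.54 -1.98 -0.08  0.02 -0.12  0.36]
deck deg [256.56744994] [ 0.15 -1.02  0.03  0.56 -0.31 -1.89 -0.02 -0.56  0.25 -0.31]
```

```bash
python3 -m inch '[{"grip":0,"tx":-3.5,"ty":0.13,"tz":0.2,"rx":0,"ry":0,"rz":-2},{"grip":0,"tx":-3.5,"ty":0.13,"tz":0.1,"rx":0,"ry":0,"rz":-2},{"grip":0,"tx":-3.5,"ty":0.13,"tz":0,"rx":0,"ry":0,"rz":-2},{"grip":0,"tx":-3.5,"ty":0.13,"tz":0,"rx":0,"ry":0,"rz":-2},{"grip":0,"tx":-3.5,"ty":0.13,"tz":0,"rx":0,"ry":0,"rz":-2},{"grip":0,"tx":-3.5,"ty":0.13,"tz":0,"rx":0,"ry":0,"rz":-2},{"grip":0,"tx":-3.5,"ty":0.13,"tz":0,"rx":0,"ry":0,"rz":-2},{"grip":0,"tx":-3.5,"ty":0.13,"tz":0,"rx":0,"ry":0,"rz":-2}]' | grep -E "eef|ft"
```

```text
eef_pos: [493.0, 103.9, 239.1]
ft_force: [3.2, 6.5, 14.5]
```

```bash
python3 -m inch '[{"grip":0,"tx":-3.5,"ty":0.13,"tz":0,"rx":0,"ry":0,"rz":-2},{"grip":0,"tx":-3.5,"ty":0.13,"tz":0,"rx":0,"ry":0,"rz":-2},{"grip":0,"tx":-3.5,"ty":0.13,"tz":0,"rx":0,"ry":0,"rz":-2},{"grip":0,"tx":-3.5,"ty":0.13,"tz":0,"rx":0,"ry":0,"rz":-2},{"grip":0,"tx":-3.5,"ty":0.13,"tz":0,"rx":0,"ry":0,"rz":-2},{"grip":0,"tx":-3.5,"ty":0.13,"tz":0,"rx":0,"ry":0,"rz":-2},{"grip":0,"tx":-3.5,"ty":0.13,"tz":0,"rx":0,"ry":0,"rz":-2},{"grip":0,"tx":-3.5,"ty":0.13,"tz":0,"rx":0,"ry":0,"rz":-2},{"grip":0,"tx":-3.5,"ty":0.13,"tz":0,"rx":0,"ry":0,"rz":-2},{"grip":0,"tx":-3.5,"ty":0.13,"tz":0,"rx":0,"ry":0,"rz":-2}]' | grep -E "eef|ft"
```

```text
eef_pos: [481.8, 70.8, 238.9]
ft_force: [1.2, 7.4, 15.7]
```

```bash
python3 -m inch '[{"grip":0,"tx":-3.5,"ty":0.13,"tz":-0.2,"rx":0,"ry":0,"rz":-2},{"grip":0,"tx":-3.5,"ty":0.13,"tz":0,"rx":0,"ry":0,"rz":-2},{"grip":0,"tx":-3.5,"ty":0.13,"tz":0,"rx":0,"ry":0,"rz":-2},{"grip":0,"tx":-3.5,"ty":0.13,"tz":0,"rx":0,"ry":0,"rz":-2},{"grip":0,"tx":-3.5,"ty":0.13,"tz":0,"rx":0,"ry":0,"rz":-2},{"grip":0,"tx":-3.5,"ty":0.13,"tz":0,"rx":0,"ry":0,"rz":-2},{"grip":0,"tx":-3.5,"ty":0.13,"tz":0,"rx":0,"ry":0,"rz":-2},{"grip":0,"tx":-3.5,"ty":0.13,"tz":0,"rx":0,"ry":0,"rz":-2},{"grip":0,"tx":-3.5,"ty":0.13,"tz":0,"rx":0,"ry":0,"rz":-2},{"grip":0,"tx":-3.5,"ty":0.13,"tz":0,"rx":0,"ry":0,"rz":-2}]' | grep -E "eef|ft"
```

```text
eef_pos: [482.6, 35.9, 238.9]
ft_force: [0.5, 7.4, 15.2]
```

```bash
python3 -m inch '[{"grip":0,"tx":-3.5,"ty":0.13,"tz":0,"rx":0,"ry":0,"rz":-2},{"grip":0,"tx":-3.5,"ty":0.13,"tz":0,"rx":0,"ry":0,"rz":-2},{"grip":0,"tx":-3.5,"ty":0.13,"tz":0,"rx":0,"ry":0,"rz":-2},{"grip":0,"tx":-3.5,"ty":0.13,"tz":0,"rx":0,"ry":0,"rz":-2},{"grip":0,"tx":-3.5,"ty":0.13,"tz":0,"rx":0,"ry":0,"rz":-2},{"grip":0,"tx":-3.5,"ty":0.13,"tz":0,"rx":0,"ry":0,"rz":-2},{"grip":0,"tx":-3.5,"ty":0.13,"tz":0,"rx":0,"ry":0,"rz":-2},{"grip":0,"tx":-3.5,"ty":0.13,"tz":0,"rx":0,"ry":0,"rz":-2},{"grip":0,"tx":-3.5,"ty":0.13,"tz":0,"rx":0,"ry":0,"rz":-2},{"grip":0,"tx":-3.5,"ty":0.13,"tz":0,"rx":0,"ry":0,"rz":-2}]' | grep -E "eef|ft"
```

```text
eef_pos: [495.2, 3.4, 238.8]
ft_force: [-1.2, 6.9, 15.6]
```

Run:
```python
from h import *
s=cam("scene");crop(s,240,150,180,140,4,"s4.png")
```

```text
(no output)
```

View pics/s4.png

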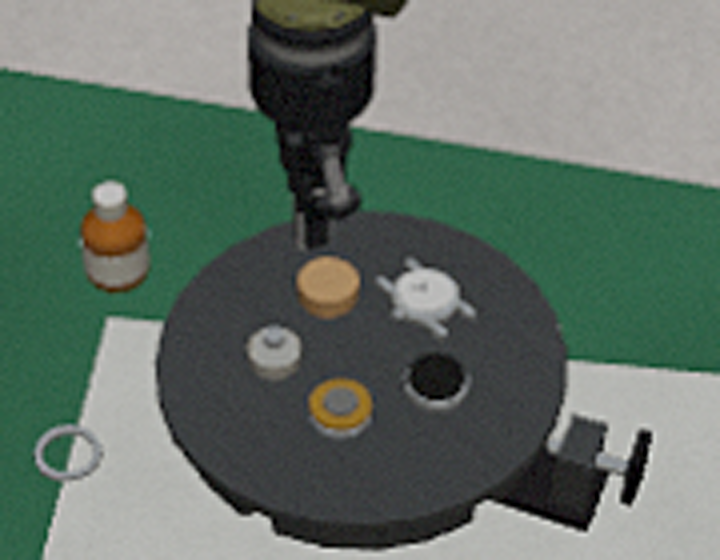

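```bash
python3 ang.py 4 240 150 0,427,293 1,329,276 2,275,340 3,341,402 4,436,378; python3 ang.py 4 240 150 0,427,293;python3 ang.py 4 240 150 1,329,276
```

```text
deck deg [331.47470889] [-0.39 -0.64 -0.34  0.13 -0.27 -2.16  0.14 -0.73  0.33 -0.81]
deck deg [329.28048163] [ 0.16 -0.18]
deck deg [330.47087366] [0.01 0.03]
```

The table is at about 331°: almost no slip. It needs about 28.5° more.

```bash
python3 -m inch '[{"grip":0,"tx":-3.5,"ty":0.13,"tz":-0.1,"rx":0,"ry":0,"rz":-2},{"grip":0,"tx":-3.5,"ty":0.13,"tz":0,"rx":0,"ry":0,"rz":-2},{"grip":0,"tx":-3.5,"ty":0.13,"tz":0,"rx":0,"ry":0,"rz":-2},{"grip":0,"tx":-3.5,"ty":0.13,"tz":0,"rx":0,"ry":0,"rz":-2},{"grip":0,"tx":-3.5,"ty":0.13,"tz":0,"rx":0,"ry":0,"rz":-2},{"grip":0,"tx":-3.5,"ty":0.13,"tz":0,"rx":0,"ry":0,"rz":-2},{"grip":0,"tx":-3.5,"ty":0.13,"tz":0,"rx":0,"ry":0,"rz":-2},{"grip":0,"tx":-3.5,"ty":0.13,"tz":0,"rx":0,"ry":0,"rz":-2},{"grip":0,"tx":-3.5,"ty":0.13,"tz":0,"rx":0,"ry":0,"rz":-2},{"grip":0,"tx":-3.5,"ty":0.13,"tz":0,"rx":0,"ry":0,"rz":-2}]' | grep -E "eef|ft"
```

```text
eef_pos: [518.0, -22.8, 238.7]
ft_force: [-5.7, 5.5, 16.8]
```

```bash
python3 -m inch '[{"grip":0,"tx":-3.5,"ty":0.13,"tz":0,"rx":0,"ry":0,"rz":-2},{"grip":0,"tx":-3.5,"ty":0.13,"tz":0,"rx":0,"ry":0,"rz":-2},{"grip":0,"tx":-3.5,"ty":0.13,"tz":0,"rx":0,"ry":0,"rz":-2},{"grip":0,"tx":-3.5,"ty":0.13,"tz":0,"rx":0,"ry":0,"rz":-2},{"grip":0,"tx":0,"ty":0,"tz":0,"rx":0,"ry":0,"rz":0}]' | grep -E "eef|ft"
python3 - <<'E'
from h import *
s=cam("scene");crop(s,260,180,140,100,5.6,"s5.png")
E
```

```text
eef_pos: [529.7, -31.1, 238.8]
ft_force: [-5.2, 2.2, 16.0]
```

View pics/s5.png

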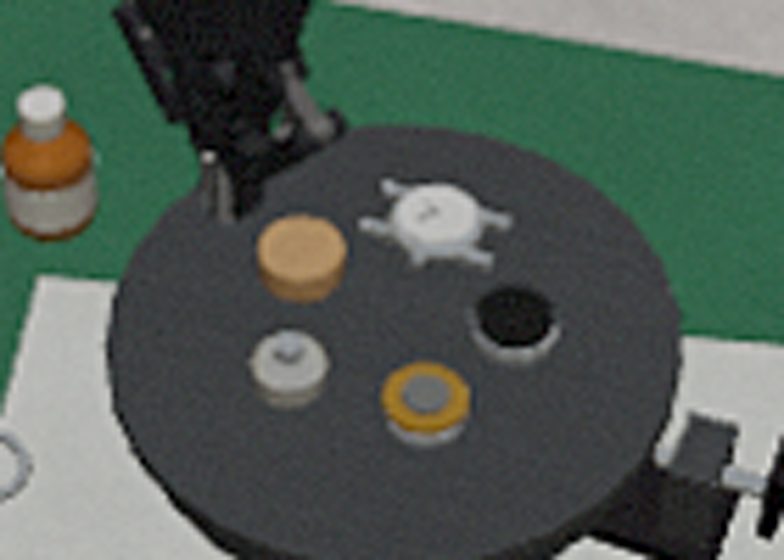

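```bash
python3 ang.py 5.6 260 180 0,436,215 1,302,243 3,426,392 4,514,315; for a in 0,436,215 1,302,243 3,426,392 4,514,315;do python3 ang.py 5.6 260 180 $a; done
python3 - <<'E'
from h import *
# crown axis/case centre: also where case should be at deck=360 by scene calibration relative
c=cam("scene")
for d in (356,358,360,362):
    a=np.radians(d+172.95); print(d,(proj(c,[[584.4+52*np.cos(a),56+52*np.sin(a),89]])-[260,180]+.5)*5.6-.5)
E
```

```text
deck deg [358.75445994] [ 0.21 -0.06 -0.09  0.08  0.01 -0.2   0.29 -0.03]
deck deg [359.26941868] [ 0.03 -0.11]
deck deg [358.37681722] [0. 0.]
deck deg [358.64491213] [-0.04 -0.19]
deck deg [358.613343] [0.29 0.01]
356 [[442.47292454 216.32232117]]
358 [[438.64212365 215.09038946]]
360 [[434.7620774  213.95618436]]
362 [[430.83713566 212.92083298]]
```

```bash
python3 -m inch '[{"grip":0,"tx":-1.2,"ty":0.05,"tz":-0.1,"rx":0,"ry":0,"rz":-0.7},{"grip":0,"tx":-1.2,"ty":0.05,"tz":0,"rx":0,"ry":0,"rz":-0.7},{"grip":0,"tx":0,"ty":0,"tz":0,"rx":0,"ry":0,"rz":0}]' | grep -E "eef|ft"
python3 -m inch '[{"grip":0,"tx":0,"ty":0,"tz":-3,"rx":0,"ry":0,"rz":0},{"grip":0,"tx":0,"ty":0,"tz":-10,"rx":0,"ry":0,"rz":0},{"grip":0,"tx":0,"ty":0,"tz":-30,"rx":0,"ry":0,"rz":7},{"grip":0,"tx":0,"ty":0,"tz":-40,"rx":0,"ry":0,"rz":7},{"grip":0,"tx":0,"ty":0,"tz":-40,"rx":0,"ry":0,"rz":7},{"grip":0,"tx":0,"ty":0,"tz":0,"rx":0,"ry":0,"rz":7},{"grip":0,"tx":0,"ty":0,"tz":0,"rx":0,"ry":0,"rz":7},{"grip":0,"tx":0,"ty":0,"tz":0,"rx":0,"ry":0,"rz":7},{"grip":0,"tx":0,"ty":0,"tz":0,"rx":0,"ry":0,"rz":7},{"grip":0,"tx":0,"ty":0,"tz":0,"rx":0,"ry":0,"rz":0}]'
python3 - <<'E'
from h import *
s=read_state();R=s["orientation"];print("yaw",np.degrees(np.arctan2(R[1,0],R[0,0])))
# target: over outside of bolt; axis ~(582,56.5), yaw -7.05, tcp at r=225 
y=np.radians(-7.05);u=np.array([-np.sin(y),np.cos(y),0]);g=np.array([582,56.5,0])+u*225;print(g)
d=g-s["eef_pos"];d[2]=0;print("tool d now",R.T@d, "bolt dir in tool",R.T@u)
E
```

```text
eef_pos: [531.5, -32.1, 238.8]
ft_force: [-5.9, 2.2, 16.7]
time: 13.05
eef_pos: [531.2, -32.2, 361.0]
orientation: [[-0.179, 0.984, 0.0], [0.984, 0.179, -0.0], [-0.0, -0.0, -1.0]]
ft_force: [-0.3, 0.1, 0.1]
grip_width: -0.2
gripper_force: 0.0
yaw 100.32930560883554
[609.61547778 279.7988701    0.        ]
tool d now [ 2.92868176e+02  1.33101802e+02 -7.35293188e-02] bolt dir in tool [ 9.54348247e-01  2.98696111e-01 -2.37368412e-04]
```

```bash
python3 -m inch '[{"grip":0,"tx":0,"ty":0,"tz":0,"rx":0,"ry":0,"rz":5.8},{"grip":0,"tx":0,"ty":0,"tz":0,"rx":0,"ry":0,"rz":5.8},{"grip":0,"tx":0,"ty":0,"tz":0,"rx":0,"ry":0,"rz":5.8},{"grip":0,"tx":35.5,"ty":4.4,"tz":0,"rx":0,"ry":0,"rz":0},{"grip":0,"tx":35.5,"ty":4.4,"tz":0,"rx":0,"ry":0,"rz":0},{"grip":0,"tx":35.5,"ty":4.4,"tz":0,"rx":0,"ry":0,"rz":0},{"grip":0,"tx":35.5,"ty":4.4,"tz":0,"rx":0,"ry":0,"rz":0},{"grip":0,"tx":35.5,"ty":4.4,"tz":0,"rx":0,"ry":0,"rz":0},{"grip":0,"tx":35.5,"ty":4.4,"tz":0,"rx":0,"ry":0,"rz":0},{"grip":0,"tx":35.5,"ty":4.4,"tz":0,"rx":0,"ry":0,"rz":0},{"grip":0,"tx":35.5,"ty":4.4,"tz":0,"rx":0,"ry":0,"rz":0},{"grip":0,"tx":35.5,"ty":4.4,"tz":0,"rx":0,"ry":0,"rz":0}]'
python3 - <<'E'
from h import *
t=cam("top");s=cam("scene")
a=cv2.resize(t[0][130:222,240:350],None,fx=5.4,fy=5.4,interpolation=cv2.INTER_CUBIC)
b=cv2.resize(s[0][190:290,275:415],None,fx=5.6,fy=5.6,interpolation=cv2.INTER_CUBIC)
cv2.imwrite("pics/t6.png",a);cv2.imwrite("pics/s6.png",b)
E
```

```text
time: 14.05
eef_pos: [608.1, 282.3, 360.8]
orientation: [[0.112, 0.994, -0.0], [0.994, -0.112, -0.0], [-0.0, -0.0, -1.0]]
ft_force: [-0.1, -0.1, -0.2]
grip_width: -0.0
gripper_force: 0.0
```

View pics/t6.png

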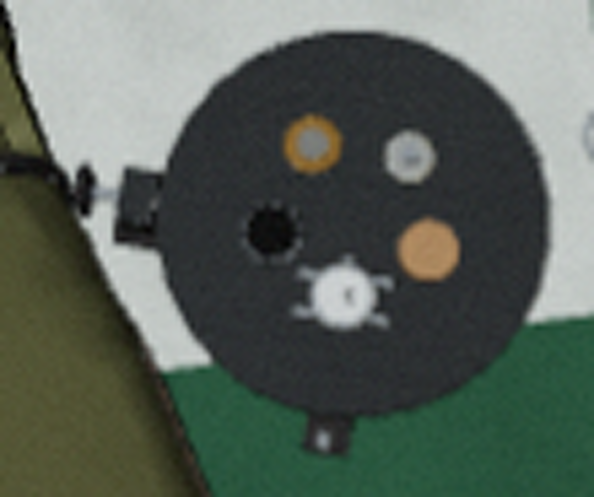

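View pics/s6.png

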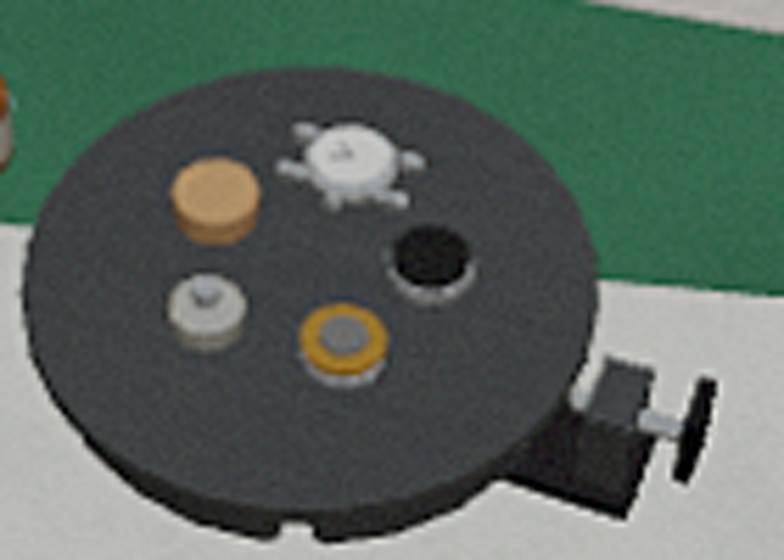

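The case is now near the front: top view case (344,296), post (323,439), bolt plate (83,190). Both views are clear of the arm. A joint refit follows.

```bash
sed -e 's#^T=.*#T=lambda p:(np.array(p,float)+.5)/5.4-.5+[240,130]#' -e 's#^S=.*#S=lambda p:(np.array(p,float)+.5)/5.6-.5+[275,190]#' -e 's#^tp=.*#tp=T([(344,296),(428,250),(409,157),(313,145),(272,230)]); H=[89,86,92,88,82]#' -e 's#^sp=.*#sp=S([(351,156),(216,187),(206,300),(344,332),(432,255)])#' -e 's#(329,517)#(323,439)#; s#(57,240)#(80,190)#; s#(691,408)#(708,379)#; s#T((148,0))#T((160,0))#; s#T((582,0))#T((550,0))#; s#T((0,60))#T((0,31))#; s#S((150,0))#S((23,0))#; s#S((600,0))#S((599,0))#; s#S((0,168))#S((0,66))#; s#z(230)#z(358)#' fit.py > fit2.py; python3 fit2.py; python3 fit.py
python3 ang.py 5.6 275 190 0,351,156 1,216,187 3,344,334 4,432,255
python3 - <<'E'
# direct in top view only: line from case to post vs. axis
from h import *
t=cam("top");T=lambda p:(np.array(p,float)+.5)/5.4-.5+[240,130]
post=back(t,T([(323,439)]),45)[0,:2]; P=np.array([back(t,T([q]),h)[0,:2] for q,h in zip([(344,296),(428,250),(409,157),(313,145),(272,230)],[89,86,92,88,82])])
c=P.mean(0);a=lambda v:np.degrees(np.arctan2(v[1],v[0]))
print(c,a(post-c),np.linalg.norm(post-c),[a(p-c)-72*i for i,p in enumerate(P)],np.linalg.norm(P-c,axis=1))
E
```

```text
[581.26840406  56.85651373] [ -7.19161837 360.00537233] [ 1.67937373 -1.1661052 ]
[-0.07  0.02  0.28 -0.12  0.21 -0.73  0.02 -0.27  0.04  0.5   0.01 -0.08
  0.03 -0.14  0.08 -2.82  0.07 -0.07 -0.07 -0.1   1.2   0.4  -1.05  0.08
  0.85  2.81 -0.74  0.55 -0.67 -0.78  0.22 -0.32  0.56 -0.39]
front dir -0.9921330253156871 0.12518809878715384 boltface [np.float64(603.6770737438572), np.float64(234.44832526197095), 64]
[581.83219864  56.98784313] [ -7.05488007 237.0664782 ] [ 2.58741164 -0.97520387]
[ 0.24 -0.23  0.07 -0.44  0.11 -0.63  0.05 -0.19 -0.02  0.08 -0.23 -0.15
  0.04 -0.93  0.48 -1.52 -0.1   0.08 -0.05  0.41  1.24  0.39 -0.77  0.24
  0.31  3.11 -0.8   0.37 -0.08 -0.85  0.84 -1.34  0.86 -0.33]
front dir -0.9924289652692537 0.12281998572951575 boltface [np.float64(603.8169760898006), np.float64(234.63262791475938), 64]
deck deg [359.98129422] [-0.04  0.35 -0.03  0.34  0.11  0.06 -0.06  0.33]
[580.85965848  57.18146402] 171.15334098343908 136.71596704289 [np.float64(173.36855260610565), np.float64(-187.47766925981142), np.float64(-188.48446412498063), np.float64(-187.16178817356337), np.float64(-189.46279039001547)] [51.45270052 51.44021865 50.22743089 51.41762495 51.46061611]
```

```bash
python3 -m inch '[{"grip":0,"tx":0,"ty":1.6,"tz":30,"rx":0,"ry":0,"rz":0.8},{"grip":0,"tx":0,"ty":0,"tz":35,"rx":0,"ry":0,"rz":0},{"grip":0,"tx":0,"ty":0,"tz":35,"rx":0,"ry":0,"rz":0},{"grip":0,"tx":0,"ty":0,"tz":30,"rx":0,"ry":0,"rz":0},{"grip":0,"tx":0,"ty":0,"tz":18,"rx":0,"ry":0,"rz":0},{"grip":0,"tx":0,"ty":0,"tz":8,"rx":0,"ry":0,"rz":0},{"grip":0,"tx":0,"ty":0,"tz":0,"rx":0,"ry":0,"rz":0},{"grip":0,"tx":0,"ty":0,"tz":0,"rx":0,"ry":0,"rz":0}]'
```

```text
time: 15.12
eef_pos: [610.0, 280.0, 206.0]
orientation: [[0.131, 0.991, 0.001], [0.991, -0.131, 0.0], [0.001, 0.001, -1.0]]
ft_force: [-0.1, 0.5, 0.2]
grip_width: 0.2
gripper_force: 0.0
```

```bash
python3 -m inch '[{"grip":0,"tx":-7,"ty":0,"tz":0,"rx":0,"ry":0,"rz":0},{"grip":0,"tx":-7,"ty":0,"tz":0,"rx":0,"ry":0,"rz":0},{"grip":0,"tx":-6,"ty":0,"tz":0,"rx":0,"ry":0,"rz":0},{"grip":0,"tx":-4,"ty":0,"tz":0,"rx":0,"ry":0,"rz":0},{"grip":0,"tx":-3,"ty":0,"tz":0,"rx":0,"ry":0,"rz":0},{"grip":0,"tx":0,"ty":0,"tz":0,"rx":0,"ry":0,"rz":0}]'|grep -E "eef|ft"
```

```text
eef_pos: [606.1, 252.9, 205.0]
ft_force: [0.8, -0.2, -0.5]
```

```bash
python3 -m inch '[{"grip":0,"tx":-1.5,"ty":0,"tz":0,"rx":0,"ry":0,"rz":0},{"grip":0,"tx":-1.5,"ty":0,"tz":0,"rx":0,"ry":0,"rz":0},{"grip":0,"tx":-1,"ty":0,"tz":0,"rx":0,"ry":0,"rz":0}]'|grep -E "eef|ft"
```

```text
eef_pos: [605.5, 249.6, 204.6]
ft_force: [0.2, 0.1, -0.1]
```

```bash
python3 -m inch '[{"grip":0,"tx":-1,"ty":0,"tz":0,"rx":0,"ry":0,"rz":0},{"grip":0,"tx":-1,"ty":0,"tz":0,"rx":0,"ry":0,"rz":0},{"grip":0,"tx":-1,"ty":0,"tz":0,"rx":0,"ry":0,"rz":0}]'|grep -E "eef|ft"
```

```text
eef_pos: [605.1, 246.6, 204.6]
ft_force: [-0.7, -1.0, 1.2]
```

```bash
python3 -m inch '[{"grip":0,"tx":-1,"ty":0,"tz":0,"rx":0,"ry":0,"rz":0},{"grip":0,"tx":-1,"ty":0,"tz":0,"rx":0,"ry":0,"rz":0},{"grip":0,"tx":-1,"ty":0,"tz":0,"rx":0,"ry":0,"rz":0}]'|grep -E "eef|ft"
```

```text
eef_pos: [604.7, 243.7, 204.7]
ft_force: [0.2, 2.2, -0.9]
```

```bash
python3 -m inch '[{"grip":0,"tx":-1,"ty":0,"tz":0,"rx":0,"ry":0,"rz":0},{"grip":0,"tx":-1,"ty":0,"tz":0,"rx":0,"ry":0,"rz":0},{"grip":0,"tx":-1,"ty":0,"tz":0,"rx":0,"ry":0,"rz":0}]'|grep -E "eef|ft"
```

```text
eef_pos: [604.3, 240.7, 204.7]
ft_force: [0.1, 2.4, 0.2]
```

```bash
python3 -m inch '[{"grip":0,"tx":-1,"ty":0,"tz":0,"rx":0,"ry":0,"rz":0},{"grip":0,"tx":-1,"ty":0,"tz":0,"rx":0,"ry":0,"rz":0},{"grip":0,"tx":-1,"ty":0,"tz":0,"rx":0,"ry":0,"rz":0}]'|grep -E "eef|ft"
```

```text
eef_pos: [603.9, 237.7, 204.7]
ft_force: [-1.0, 1.9, 0.7]
```

```bash
python3 -m inch '[{"grip":0,"tx":-1,"ty":0,"tz":0,"rx":0,"ry":0,"rz":0},{"grip":0,"tx":-1,"ty":0,"tz":0,"rx":0,"ry":0,"rz":0},{"grip":0,"tx":-1,"ty":0,"tz":0,"rx":0,"ry":0,"rz":0}]'|grep -E "eef|ft"
```

```text
eef_pos: [603.5, 234.7, 204.7]
ft_force: [-1.5, 2.6, -0.5]
```

```bash
python3 -m inch '[{"grip":0,"tx":-1,"ty":0,"tz":0,"rx":0,"ry":0,"rz":0},{"grip":0,"tx":-1,"ty":0,"tz":0,"rx":0,"ry":0,"rz":0}]'|grep -E "eef|ft"
```

```text
eef_pos: [603.3, 232.7, 204.7]
ft_force: [-2.3, 3.5, 1.1]
```

```bash
python3 -m inch '[{"grip":0,"tx":-1,"ty":0,"tz":0,"rx":0,"ry":0,"rz":0},{"grip":0,"tx":-1,"ty":0,"tz":0,"rx":0,"ry":0,"rz":0}]'|grep -E "eef|ft"
```

```text
eef_pos: [603.0, 231.1, 204.7]
ft_force: [-1.4, 8.4, -0.4]
```

```bash
python3 -m inch '[{"grip":0,"tx":-0.5,"ty":0,"tz":0,"rx":0,"ry":0,"rz":0},{"grip":0,"tx":0,"ty":0,"tz":0,"rx":0,"ry":0,"rz":0}]'|grep -E "eef|ft"
```

```text
eef_pos: [602.9, 230.7, 204.7]
ft_force: [-0.8, 6.3, -0.2]
```

```bash
python3 -m inch '[{"grip":0,"tx":-0.5,"ty":0,"tz":0,"rx":0,"ry":0,"rz":0},{"grip":0,"tx":0,"ty":0,"tz":0,"rx":0,"ry":0,"rz":0}]'|grep -E "eef|ft"
```

```text
eef_pos: [602.8, 230.3, 204.7]
ft_force: [-0.8, 7.4, -0.8]
```

```bash
python3 -m inch '[{"grip":0,"tx":-0.5,"ty":0,"tz":0,"rx":0,"ry":0,"rz":0},{"grip":0,"tx":-0.5,"ty":0,"tz":0,"rx":0,"ry":0,"rz":0}]'|grep -E "eef|ft"
```

```text
eef_pos: [602.7, 229.6, 204.8]
ft_force: [-1.7, 9.3, 0.4]
```

```bash
python3 -m inch '[{"grip":0,"tx":-0.5,"ty":0,"tz":0,"rx":0,"ry":0,"rz":0},{"grip":0,"tx":-0.5,"ty":0,"tz":0,"rx":0,"ry":0,"rz":0}]'|grep -E "eef|ft"
```

```text
eef_pos: [602.5, 228.6, 204.7]
ft_force: [-1.5, 10.4, -1.5]
```

```bash
python3 -m inch '[{"grip":0,"tx":-0.5,"ty":0,"tz":0,"rx":0,"ry":0,"rz":0},{"grip":0,"tx":-0.5,"ty":0,"tz":0,"rx":0,"ry":0,"rz":0}]'|grep -E "eef|ft"
```

```text
eef_pos: [602.4, 227.4, 204.7]
ft_force: [-1.2, 7.8, -0.3]
```

```bash
python3 -m inch '[{"grip":0,"tx":-0.5,"ty":0,"tz":0,"rx":0,"ry":0,"rz":0},{"grip":0,"tx":-0.5,"ty":0,"tz":0,"rx":0,"ry":0,"rz":0}]'|grep -E "eef|ft"
```

```text
eef_pos: [602.3, 226.3, 204.7]
ft_force: [-2.0, 7.5, -0.5]
```

```bash
python3 -m inch '[{"grip":0,"tx":-0.5,"ty":0,"tz":0,"rx":0,"ry":0,"rz":0},{"grip":0,"tx":-0.5,"ty":0,"tz":0,"rx":0,"ry":0,"rz":0}]'|grep -E "eef|ft"
```

```text
eef_pos: [602.1, 225.2, 204.7]
ft_force: [-2.1, 5.5, 0.1]
```

```bash
python3 -m inch '[{"grip":0,"tx":-0.4,"ty":0,"tz":0,"rx":0,"ry":0,"rz":0},{"grip":0,"tx":-0.4,"ty":0,"tz":0,"rx":0,"ry":0,"rz":0}]'|grep -E "eef|ft"
```

```text
eef_pos: [602.0, 224.5, 204.7]
ft_force: [-1.7, 8.9, -0.4]
```

```bash
python3 -m inch '[{"grip":0,"tx":-0.4,"ty":0,"tz":0,"rx":0,"ry":0,"rz":0},{"grip":0,"tx":0,"ty":0,"tz":0,"rx":0,"ry":0,"rz":0}]'|grep -E "eef|ft"
```

```text
eef_pos: [602.0, 224.4, 204.7]
ft_force: [-3.3, 9.3, -0.5]
```

```bash
python3 -m inch '[{"grip":0,"tx":-0.4,"ty":0,"tz":0,"rx":0,"ry":0,"rz":0},{"grip":0,"tx":0,"ty":0,"tz":0,"rx":0,"ry":0,"rz":0}]'|grep -E "eef|ft"
```

```text
eef_pos: [601.9, 224.2, 204.8]
ft_force: [-0.7, 11.7, -1.9]
```

```bash
python3 -m inch '[{"grip":0,"tx":-0.4,"ty":0,"tz":0,"rx":0,"ry":0,"rz":0},{"grip":0,"tx":0,"ty":0,"tz":0,"rx":0,"ry":0,"rz":0}]'|grep -E "eef|ft"
```

```text
eef_pos: [601.8, 224.1, 204.8]
ft_force: [0.0, 14.7, -1.9]
```

```bash
python3 -m inch '[{"grip":0,"tx":-0.4,"ty":0,"tz":0,"rx":0,"ry":0,"rz":0},{"grip":0,"tx":0,"ty":0,"tz":0,"rx":0,"ry":0,"rz":0},{"grip":0,"tx":0,"ty":0,"tz":0,"rx":0,"ry":0,"rz":0}]'|grep -E "eef|ft"
```

```text
eef_pos: [601.8, 224.0, 204.8]
ft_force: [-0.1, 17.1, -2.3]
```

The bolt is against a hard stop after about 20 mm of travel. Backing off, then a numeric check.

```bash
python3 -m inch '[{"grip":0,"tx":2,"ty":0,"tz":0,"rx":0,"ry":0,"rz":0},{"grip":0,"tx":10,"ty":0,"tz":0,"rx":0,"ry":0,"rz":0},{"grip":0,"tx":25,"ty":0,"tz":0,"rx":0,"ry":0,"rz":0},{"grip":0,"tx":25,"ty":0,"tz":0,"rx":0,"ry":0,"rz":0},{"grip":0,"tx":0,"ty":0,"tz":-35,"rx":0,"ry":0,"rz":0},{"grip":0,"tx":0,"ty":0,"tz":-35,"rx":0,"ry":0,"rz":0},{"grip":0,"tx":0,"ty":0,"tz":-35,"rx":0,"ry":0,"rz":0},{"grip":0,"tx":0,"ty":0,"tz":-35,"rx":0,"ry":0,"rz":0},{"grip":0,"tx":0,"ty":0,"tz":0,"rx":0,"ry":0,"rz":0},{"grip":0,"tx":0,"ty":0,"tz":0,"rx":0,"ry":0,"rz":0}]'|grep -E "time|eef|ft"
python3 - <<'E'
from h import *
s=cam("scene");old=cv2.imread("pics/scene0.png");prev=cv2.imread("pics/s6.png")
# plate shift: template (dark thumb plate) from first scene image
tm=old[255:280,391:406]; reg=s[0][240:300,360:425]
g=lambda a:cv2.cvtColor(a,cv2.COLOR_BGR2GRAY)
m=cv2.matchTemplate(g(reg),g(tm),cv2.TM_CCOEFF_NORMED);_,v,_,l=cv2.minMaxLoc(m);print("plate match",v,"shift px",l[0]+360-391,l[1]+240-255)
u=np.array([0.124,0.992,0]);f=np.array([584,56,44.]);a,b=proj(s,[f+u*179,f+u*159]);print("expected",b-a)
# deck change since pre-bolt picture
big=cv2.resize(s[0][190:290,275:415],None,fx=5.6,fy=5.6,interpolation=cv2.INTER_CUBIC)
for n,(x,y) in dict(case=(351,156),puck=(216,187),stub=(344,334),pad=(432,255)).items():
    t=prev[y-45:y+45,x-50:x+50];r=big[y-80:y+80,x-85:x+85]
    m=cv2.matchTemplate(r,t,cv2.TM_CCOEFF_NORMED);_,v,_,l=cv2.minMaxLoc(m);print(n,round(v,3),"at",x+l[0]-35,y+l[1]-35)
E
```

```text
time: 20.37
eef_pos: [610.2, 284.1, 347.1]
ft_force: [0.0, -0.4, 0.2]
plate match 0.5789352655410767 shift px -8 -3
expected [-8.20185423 -2.39935712]
case 0.997 at 351 156
puck 0.996 at 216 187
stub 0.984 at 344 334
pad 0.976 at 432 255
```

```bash
python3 -c "
from rig import *
print(finish_job())"
```

```text
the job is handed in; nothing more can be done
None
```

The watch case now stands at the front in line with the pointer post (within about 1° by camera). The lock bolt is home against its stop, having moved the full 20 mm or so; highest force readings were about 17 N on disc and bolt. The arm is clear of everything, and the job was handed in at about 20 s.

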